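Put the honing machine into third gear

ROBOT

A 7-joint arm with a two-finger parallel gripper is mounted at the origin on a cart in front of the work surface, level with it; the furniture and walls round the work are solid. World frame = base frame: x ahead of the robot, y to its left, z up, the work surface at z = 0. Lengths are in m, angles in rad, forces in N, time in s.
With the tool pointing down it reaches from about 0.425 to 0.875 m from the base axis. Payload 4.7 kg.
Tool frame: the origin (TCP) lies between the finger pads; the fingertips stand 14 mm ahead of it and the grasp point (between the pads) lies 5 mm behind it; z points along the fingers, y is the line along which they close (so a half turn about z gives the same grasp; the last joint's range is limited). The gripper opens to 87 mm and grips with 3 to 60 N. Pads are 19 mm wide; open, the fingers measure 117 mm over their backs; the gripper's body (75 mm by 190 mm) begins 51 mm behind the grasp point.
Start: joints at [-1.336, 0.321, -0.07, 1.45, 0.023, 1.371, -0.057], TCP at [0.142, 0.634, 0.237] pointing down, gripper open.
Joint ranges: [-2.86, 2.86], [-0.3, 2.09], [-1.38, 1.24], [0.06, 2.45], [-1.56, 4.7], [0.09, 2.05], [-2.69, 2.69]. Speed limits (rad/s): [2.57, 2.57, 3.14, 3.14, 3.14, 3.14, 3.14].

INTERFACE

Orientations are given as a rotation vector (axis times angle).
In Python, from bench import ctrl gives the robot as it stands.
- The arm moves only by the tool step_arm, never from a script. Its argument "commands" is a list of rows, each an object with "travel": the shift along the tool's x, y, z in m, a list of three; "turn": the turn, a rotation vector about the tool's x, y, z in degrees, a list of three. A call has 1 to 5 rows; each row is the pose to reach, as a shift and turn from the pose commanded when the call began, along the tool's axes at that moment; what a row does not reach only later rows make up. A row lasts 1/10 s, in which the tool goes at most 50 mm and 8.59 degrees, less where a joint would pass 70% of its speed; a pose out of reach is approached as far as the arm can. A call with a gripper value outside its range is refused whole. "gripper" is the opening, from 0 (shut) to 1 (fully open), set as the call begins (left out, the last holds). The fingers move at their own pace and stop on an object; "force" is the grip in N (left out, the last holds). Time passes only in rows, so rows that repeat a pose let the fingers close. It gives the time, the measured TCP pose, the force, the opening and the grip force at its end, in the units of the state.
- ctrl.get_state(): the state, without advancing time (a new reading comes with each control period).
- ctrl.get_image(name): name is "scene" or "top"; returns the picture (384x512x3 uint8, red, green, blue); there is no depth.
- ctrl.camera_model(name): a dict with "fx", "fy", "cx", "cy" (pixels), "R" (3x3) and "t" (3): a world point X has camera coordinates R X + t. Camera axes: x right, y down, z forward; pixel columns grow to the right and rows downward; lengths in m; the calibration is good to about 2 mm. A picture is of the moment at which its call begins. camera_model takes no time and is no camera call.
- ctrl.close_job(): hands the job in; it is judged then, once.
The state is a dict: "time": time; "joint_positions": joint angles; "qd": joint speeds; "joint_torque": joint torques, N m; "position": TCP position; "tool_rot": TCP orientation; "ft_force": force on the tool from outside, world axes, zero at the start; "torque": the same for the moment, N m; "grip_width": opening from 0.0 (shut) to 1.0 (fully open); "grip_force": force on a finger pad.
Only numpy, scipy, OpenCV 4.12 (cv2) and the standard library are available. Lean on these libraries where they do the work, as an engineer would, in place of code of your own. Each camera call takes 0.05 s, during which the arm holds its last target. There are 200 camera calls.

TASK

Get the honing machine ready for the gouges: with the fingertips, push its gear lever through the H gate, across through neutral to the right-hand side and then forward, fully home into the third slot (forward right, three red dots). Only push the lever, do not grip the knob between the fingers, and leave the tools and tins around it where they are.

Things in the scene. Friction and masses are not known exactly. Their poses are not given: they have to be found in the camera images.
- honing_machine: Green bench honing machine, fixed. Gearbox 130 mm (own x) by 116 mm (y), gate plate on top with upper face 88 mm above the table; origin on the table under the gearbox's middle. +x is 'forward' (away from the robot, turned up to 0.4 rad), +y 'left', z up. Grey motor and leather wheel (top 88 mm high) at its left, up to y = +139 mm.
- gate_center (a point): Middle of the H gate on the plate's upper face (machine axes). Two legs 16 mm wide along x, centred at y = +18 and -18 mm, run from x = -31 to +31 mm, joined at x = 0 by the neutral passage along y, 16 mm wide between two round-nosed tongues that really stop the lever rod. First slot: forward left, second: back left, third: forward right, fourth: back right, with 1 to 4 dots.
- third_slot (a point): Forward end of the third slot on the gate plate's upper face, 31 mm forward and 18 mm right of the gate's middle; three red dots stand just right of the slot.
- lever_pivot (a point): Pivot of the gear lever, 20 mm above the table on the gearbox's vertical axis (68 mm below the gate's middle); both lean axes pass through it. The lever is a steel rod 9 mm thick.
- lever_across (a joint): Sideways lean of the gear lever about its pivot, rad: positive leans to the right (machine -y); stops at -0.27 and +0.27. The left leg is near -0.26, the right leg near +0.26. Stiff by friction (about 0.18 N m, some 2 N at the knob): it stays where it is left, no spring.
- lever_forward (a joint): Forward lean of the gear lever about its pivot, rad: positive leans forward (machine +x); 0 is neutral, stops at -0.32 and +0.32 (slot ends). Within about 0.05 of zero the lever can pass across the gate. Same friction, no spring. This axis is carried by the sideways one. The lever starts somewhere along the left leg.
- knob_center (a point): Middle of the red square knob on the lever, 110 mm from the pivot along the lever, so about 130 mm above the table when upright, 121 mm in a corner slot. The knob is 32 mm square and about 32 mm high with rounded edges and a white dot on top; it leans with the lever. Its axes are the lever's: z along the lever, x forward, y left.
- knob_near: The robot-side (lever -x) face of the knob, 26 x 28 mm; origin in the middle of its outer surface, 16 mm from the knob's middle; axes as the lever's.
- knob_far: The forward (lever +x) face of the knob, 26 x 28 mm; origin in the middle of its outer surface, 16 mm from the knob's middle; axes as the lever's.
- knob_left: The left (lever +y) face of the knob, 26 x 28 mm; origin in the middle of its outer surface, 16 mm from the knob's middle; axes as the lever's.
- knob_right: The right (lever -y) face of the knob, 26 x 28 mm; origin in the middle of its outer surface, 16 mm from the knob's middle; axes as the lever's.
- gouge_teal: Loose bystander on the table: woodcut gouge with pale wooden handle and teal end, 135 mm long, 15 mm high; origin under its centre.
- gouge_brown: Loose bystander on the table: woodcut gouge with brown wooden handle, 135 mm long, 18 mm high; origin under its centre.
- strop: Loose bystander on the table: purple profiled honing strop with a leather strip, 97 x 81 x 22 mm; origin under its centre.
- ink_tin_red: Loose bystander on the table: round ink tin with red label, 65 mm across, 37 mm high; origin under its centre.
- eraser: Loose bystander on the table: eraser in a blue sleeve, 23 x 44 x 12 mm; origin under its centre.

How it is judged:
By the outcome, as a careful person would: the job done as asked, in the order asked, and still so for the second after the job is handed in, with the robot touching nothing.
It also fails if it takes over 54 s, if anything falls off the work surface, if the arm or the gripper's body presses on something with over 40 N, if the wrist force passes 120 N, or if a joint passes its speed limit or range.

## Working session

There is one attempt and no reset: what is moved stays moved. The work goes in short steps, Python scripts to look and compute and a tool call to move; the robot and the scene stay as the last step left them, time stands still between calls to the robot, and variables do not carry over. Pictures are saved under pics/ and viewed, at most 10 in all, crops included, and the job is handed in when it is done.

Besides the shell and the picture viewer there is one more tool, called after "Emit:" as a command line: name --argument value ..., lists and objects as JSON in quotes. step_arm: Moves the arm, as the interface text tells. Its arguments: {"type":"object","properties":{"commands":{"type":"array"},"gripper":{"type":"number"},"force":{"type":"number"}},"required":["commands"]}

```bash
mkdir -p pics
python3 - <<'E'
from bench import ctrl
import cv2,numpy as np
for n in("scene","top"):
    im=ctrl.get_image(n);cv2.imwrite(f"pics/{n}0.png",im[:,:,::-1]);np.save(f"pics/{n}0.npy",im)
    m=ctrl.camera_model(n);print(n,m["fx"],m["cx"],m["cy"],(-np.array(m["R"]).T@m["t"]).round(3),np.round(m["R"],3).tolist())
s=ctrl.get_state();print(s)
E
```

```text
scene 478.2639629841575 252.96187500723653 195.18930990261677 [-0.01  -0.168  0.885] [[0.427, -0.904, 0.004], [-0.702, -0.334, -0.629], [0.57, 0.266, -0.777]]
top 411.0822407749618 259.89356031203926 192.71164186443787 [0.347 0.119 1.055] [[-0.084, -0.996, -0.004], [-0.973, 0.082, -0.218], [0.217, -0.015, -0.976]]
{'time': 0.1, 'joint_positions': array([-1.33594516,  0.32176483, -0.07003788,  1.4515804 ,  0.02262744,
        1.37078231, -0.05690032]), 'qd': array([ 1.01930265e-03, -2.39963320e-03,  1.85277424e-03, -1.07449428e-03,
       -5.22459112e-05,  1.59374890e-03, -2.42842264e-04]), 'joint_torque': array([-3.00818647e-04, -4.92571557e+01, -4.05822918e-01, -3.13401175e+01,
       -6.42856560e-02,  3.95110063e-02,  7.17321609e-05]), 'position': array([0.14230494, 0.63374183, 0.23554638]), 'tool_rot': array([-3.46061909e-01, -3.12241495e+00,  2.74645833e-03]), 'ft_force': array([-0.06133719, -0.30051476,  0.52146935]), 'torque': array([0.00428567, 0.00166494, 0.00208418]), 'grip_force': 0.0, 'grip_width': 0.9966270525413481}
```

View pics/scene0.png

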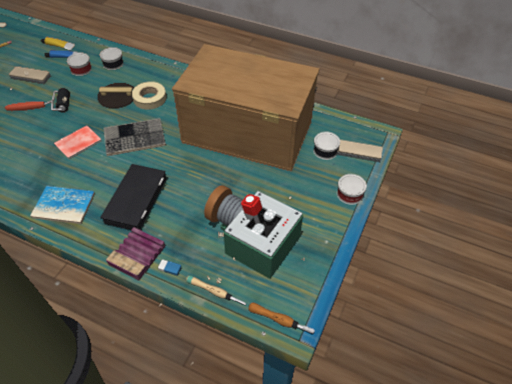

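View pics/top0.png

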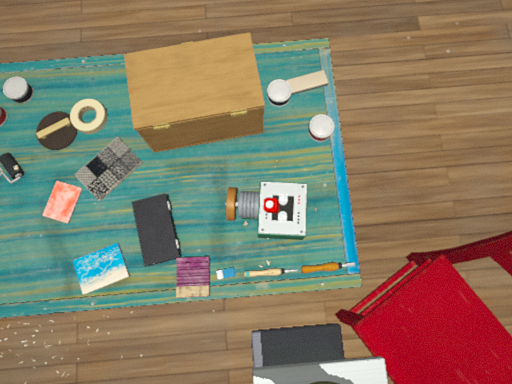

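The scene view shows the machine at about (262,230), its red knob at (252,204). In the top view the plate is at about (283,209) and the knob at (270,205). Next I'll measure the plate and the knob.

```bash
cat > h.py <<'E'
import cv2,numpy as np
from bench import ctrl
def ray(n,uv,z):
    m=ctrl.camera_model(n);R=np.array(m["R"]);c=-R.T@np.array(m["t"])
    d=R.T@np.array([(uv[0]-m["cx"])/m["fx"],(uv[1]-m["cy"])/m["fy"],1]);return c+d*(z-c[2])/d[2]
def tri(a,b):
    A=np.zeros((3,3));y=np.zeros(3)
    for n,uv in(("scene",a),("top",b)):
        p=ray(n,uv,0);q=ray(n,uv,.2);d=(q-p)/np.linalg.norm(q-p);P=np.eye(3)-np.outer(d,d);A+=P;y+=P@p
    return np.linalg.solve(A,y)
def proj(n,X):
    m=ctrl.camera_model(n);c=np.array(m["R"])@X+m["t"];return np.array([m["fx"]*c[0]/c[2]+m["cx"],m["fy"]*c[1]/c[2]+m["cy"]])
def big(mask):
    k,l,s,c=cv2.connectedComponentsWithStats(mask.astype(np.uint8));i=1+np.argmax(s[1:,4]);return l==i,c[i],s[i]
E
cat > m.py <<'E'
from h import *
win={"scene":(200,180,310,280),"top":(220,170,320,250)}
crops=[];cs={}
for n in win:
    im=np.load(f"pics/{n}0.npy");x0,y0,x1,y1=win[n];c=im[y0:y1,x0:x1]
    hsv=cv2.cvtColor(c,cv2.COLOR_RGB2HSV);H,S,V=[hsv[...,i].astype(int) for i in range(3)]
    w,cw,st=big((S<60)&(V>170)); 
    hull=cv2.convexHull(np.argwhere(w)[:,::-1].astype(np.float32));r=cv2.minAreaRect(hull)
    q=cv2.approxPolyDP(hull,6,True)[:,0]+[x0,y0]
    print(n,"plate",q.tolist())
    print([ray(n,p,.088).round(4).tolist() for p in q])
    red,cr,sr=big(((H<8)|(H>172))&(S>130)&(V>80));print("red",cr+[x0,y0],sr)
    cs[n]=cr+[x0,y0]
    crops.append(cv2.resize(c[:80],None,fx=5,fy=5,interpolation=cv2.INTER_CUBIC)[:,:,::-1])
print("knob tri",tri(cs["scene"],cs["top"]))
h=[cv2.resize(a,(400,400*a.shape[0]//a.shape[1])) for a in crops];H=max(a.shape[0] for a in h)
cv2.imwrite("pics/crop0.png",np.hstack([cv2.copyMakeBorder(a,0,H-a.shape[0],0,0,0) for a in h]))
E
python3 m.py
```

```text
scene plate [[301.0, 213.0], [270.0, 255.0], [226.0, 231.0], [257.0, 192.0]]
[[0.5741, -0.0065, 0.088], [0.4531, 0.0102, 0.088], [0.4667, 0.1135, 0.088], [0.586, 0.1, 0.088]]
red [251.49103943 205.41935484] [ 41  14  21  22 279]
top plate [[306.0, 184.0], [305.0, 234.0], [258.0, 232.0], [261.0, 182.0]]
[[0.5742, -0.0088, 0.088], [0.4538, 0.0066, 0.088], [0.4678, 0.1166, 0.088], [0.5884, 0.0993, 0.088]]
red [271.9     205.23125] [ 44  27  16  17 160]
knob tri [0.5207255  0.08086    0.12797408]
```

View pics/crop0.png

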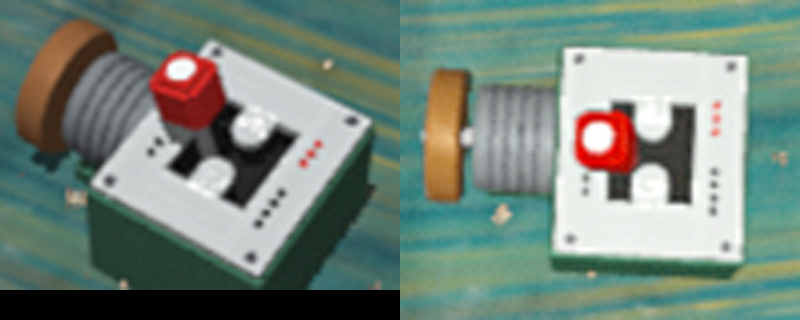

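The crop shows the knob standing over the left leg close to the neutral passage, with the white dot on its top. The three red dots are forward right. The plate gives the gate centre at about (0.5205, 0.054) with yaw about -0.13. Next I'll triangulate the dot to get the lever's lean.

```bash
cat > dot.py <<'E'
from h import *
import sys
Y=-.13;ex=np.array([np.cos(Y),np.sin(Y),0]);ey=np.array([-ex[1],ex[0],0]);P=np.array([.5205,.054,.02])
def W(x,y,z):return P*[1,1,0]+ex*x+ey*y+[0,0,z]
def lever(ims):
    cs={}
    for n,im in ims.items():
        u,v=proj(n,W(0,0,.13)).astype(int);x0,y0=u-38,v-38;c=im[y0:v+38,x0:u+38]
        c=cv2.resize(c,None,fx=4,fy=4,interpolation=cv2.INTER_LINEAR)
        hsv=cv2.cvtColor(c,cv2.COLOR_RGB2HSV);H,S,V=[hsv[...,i].astype(int) for i in range(3)]
        red,_,s=big(((H<8)|(H>172))&(S>130)&(V>80))
        ct,_=cv2.findContours(red.astype(np.uint8),cv2.RETR_EXTERNAL,cv2.CHAIN_APPROX_NONE)
        f=cv2.drawContours(np.zeros(red.shape,np.uint8),[cv2.convexHull(max(ct,key=len))],-1,1,-1)
        _,d,st=big((f>0)&(S<110)&(V>150));cs[n]=(d+.5)/4-.5+[x0,y0];print(n,cs[n].round(1),st[2:]/4)
    X=tri(cs["scene"],cs["top"]);d=X-P;m=np.array([d@ex,d@ey,d[2]]);a=np.arctan2(-m[1],m[2])
    print("dot",X.round(4),"machine",m.round(4),"len",np.linalg.norm(m).round(4),"across",a.round(3),"fwd",np.arcsin(m[0]/np.linalg.norm(m)).round(3))
if __name__=="__main__":
    if sys.argv[1:]==["0"]: ims={n:np.load(f"pics/{n}0.npy") for n in("scene","top")}
    else: ims={n:ctrl.get_image(n) for n in("scene","top")}
    lever(ims)
    s=ctrl.get_state();from scipy.spatial.transform import Rotation as Ro
    R=Ro.from_rotvec(s["tool_rot"]).as_matrix();p=s["position"]-W(0,0,0)
    print("t",s["time"],"tcp machine",np.round([p@ex,p@ey,p[2]],4),"ft",s["ft_force"].round(1))
    for a in sys.argv[1:]:
        if "," in a: g=W(*map(float,a.split(",")));print(a,"tool shift",(R.T@(g-s["position"])).round(4))
    D=np.column_stack([-ex,ey,[0,0,-1]]);print("turn",np.degrees(Ro.from_matrix(R.T@D).as_rotvec()).round(2))
    if len(sys.argv)>1 and sys.argv[-1].endswith(".png"):
        im=ims["top"][150:270,200:340];im2=ims["scene"][150:270,180:320];cv2.imwrite(sys.argv[-1],cv2.resize(np.hstack([im2,im]),(800,343),interpolation=cv2.INTER_CUBIC)[:,:,::-1])
E
sed -i 's/sys.argv\[1:\]==\["0"\]/"0" in sys.argv/' dot.py; python3 dot.py 0 0.0,0.09,0.19
```

```text
scene [249.3 198.6] [  8.25   6.5  173.  ]
top [269.1 203.8] [  7.75   7.75 193.75]
dot [0.5218 0.087  0.1451] machine [-0.003   0.0329  0.1251] len 0.1294 across -0.257 fwd -0.023
t 0.1 tcp machine [-0.4502  0.5258  0.2355] ft [-0.1 -0.3  0.5]
0.0,0.09,0.19 tool shift [-0.4878 -0.3931  0.0463]
turn [-0.1  0.  -5.2]
```

Emit:
step_arm --commands '[{"travel": [-0.036, -0.028, 0.002], "turn": [0, 0, -1]}, {"travel": [-0.072, -0.056, 0.004], "turn": [0, 0, -2]}, {"travel": [-0.108, -0.084, 0.006], "turn": [0, 0, -3]}, {"travel": [-0.144, -0.112, 0.008], "turn": [0, 0, -4]}, {"travel": [-0.18, -0.14, 0.01], "turn": [0, 0, -5]}]' --gripper 0 --force 20

```text
time: 0.6
position: [0.2882, 0.4563, 0.2261]
tool_rot: [-0.208, -3.135, 0.001]
ft_force: [1.0, 0.5, -0.1]
grip_width: 0.631
grip_force: 0.0
```

```bash
python3 dot.py 0 0.0,0.085,0.19
```

```text
scene [249.3 198.6] [  8.25   6.5  173.  ]
top [269.1 203.8] [  7.75   7.75 193.75]
dot [0.5218 0.087  0.1451] machine [-0.003   0.0329  0.1251] len 0.1294 across -0.257 fwd -0.023
t 0.6 tcp machine [-0.2825  0.3688  0.2261] ft [ 1.   0.5 -0.1]
0.0,0.085,0.19 tool shift [-0.2832 -0.283   0.0362]
turn [-0.03 -0.01 -0.16]
```

Emit:
step_arm --commands '[{"travel": [-0.035, -0.035, 0.005]}, {"travel": [-0.07, -0.07, 0.01]}, {"travel": [-0.105, -0.105, 0.014]}, {"travel": [-0.14, -0.14, 0.018]}, {"travel": [-0.175, -0.175, 0.022]}]'

```text
$.commands[0]: bad value
```

Emit:
step_arm --commands '[{"travel": [-0.03, -0.03, 0.004]}, {"travel": [-0.06, -0.06, 0.008]}, {"travel": [-0.08, -0.08, 0.01]}, {"travel": [-0.08, -0.08, 0.01]}, {"travel": [-0.08, -0.08, 0.01]}]'

```text
$.commands[0]: bad value
```

```bash
python3 dot.py -0.003,0.078,0.12
```

```text
scene [249.3 198.6] [  8.25   6.5  174.  ]
top [269.  203.8] [  7.75   7.75 195.  ]
dot [0.5217 0.087  0.1451] machine [-0.003   0.0329  0.1251] len 0.1294 across -0.257 fwd -0.024
t 0.7 tcp machine [-0.2769  0.3653  0.2262] ft [0.5 0.6 0. ]
-0.003,0.078,0.12 tool shift [-0.2776 -0.283   0.1078]
turn [-0.17  0.16 -0.82]
```

Emit:
step_arm --commands '[{"travel": [-0.035, -0.035, 0.005], "turn": [0, 0, 0]}, {"travel": [-0.07, -0.07, 0.01], "turn": [0, 0, 0]}, {"travel": [-0.105, -0.105, 0.014], "turn": [0, 0, 0]}, {"travel": [-0.14, -0.14, 0.018], "turn": [0, 0, 0]}, {"travel": [-0.175, -0.175, 0.022], "turn": [0, 0, 0]}]'

```text
time: 1.2
position: [0.4381, 0.2601, 0.2043]
tool_rot: [-0.209, -3.135, -0.001]
ft_force: [0.6, 1.0, 0.0]
grip_width: 0.081
grip_force: 0.0
```

Emit:
step_arm --commands '[{"travel": [-0.03, -0.03, 0.004], "turn": [0, 0, 0]}, {"travel": [-0.06, -0.06, 0.008], "turn": [0, 0, 0]}, {"travel": [-0.08, -0.08, 0.01], "turn": [0, 0, 0]}, {"travel": [-0.1, -0.097, 0.012], "turn": [0, 0, 0]}, {"travel": [-0.1, -0.097, 0.012], "turn": [0, 0, 0]}]'

```text
time: 1.7
position: [0.5255, 0.1481, 0.192]
tool_rot: [0.219, 3.133, -0.004]
ft_force: [-0.9, -0.2, 1.0]
grip_width: 0.003
grip_force: 0.0
```

```bash
python3 dot.py -0.003,0.08,0.12 pics/a1.png
```

```text
Traceback (most recent call last):
  File "dot.py", line 20, in <module>
    lever(ims)
    ~~~~~^^^^^
  File "dot.py", line 14, in lever
    _,d,st=big((f>0)&(S<110)&(V>150));cs[n]=(d+.5)/4-.5+[x0,y0];print(n,cs[n].round(1),st[2:]/4)
           ~~~^^^^^^^^^^^^^^^^^^^^^^^
  File "h.py", line 14, in big
    k,l,s,c=cv2.connectedComponentsWithStats(mask.astype(np.uint8));i=1+np.argmax(s[1:,4]);return l==i,c[i],s[i]
                                                                        ~~~~~~~~~^^^^^^^^^
ValueError: attempt to get argmax of an empty sequence
```

The gripper hides the dot, so the script has to tolerate that.

```bash
sed -i 's/^    lever(ims)/    try: lever(ims)\n    except ValueError: print("dot hidden")/' dot.py; python3 dot.py -0.003,0.08,0.12 pics/a1.png
```

```text
dot hidden
t 1.9 tcp machine [-0.0105  0.0991  0.1923] ft [-0.3  0.5 -0. ]
-0.003,0.08,0.12 tool shift [-0.0076 -0.0191  0.0723]
turn [ 0.03 -0.05 -0.09]
```

View pics/a1.png

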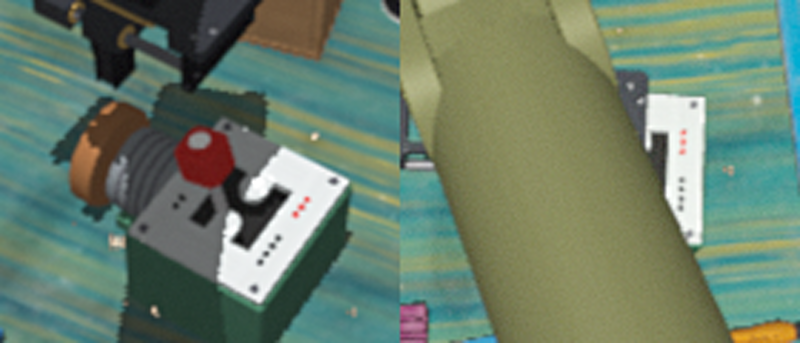

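In the scene half, the knob stands free at about (205,155). The gripper is above it at upper left, and the arm hides the top view. I'll project the TCP and fingertips to check where the tip is.

Run:
```python
from dot import *
s=ctrl.get_state();print(s["grip_width"])
im=ctrl.get_image("scene").copy()
for d,c in((0,(255,0,255)),(.014,(255,255,0)),(-.056,(0,255,255))):
    u=proj("scene",s["position"]-[0,0,d]);print(u.round());cv2.circle(im,tuple(int(v) for v in u.round()),1,c,-1)
cv2.imwrite("pics/a2.png",cv2.resize(im[60:260,140:340],(600,600),interpolation=cv2.INTER_CUBIC)[:,:,::-1])
```

```text
0.0030289513937052765
[219. 171.]
[219. 176.]
[217. 151.]
```

View pics/a2.png

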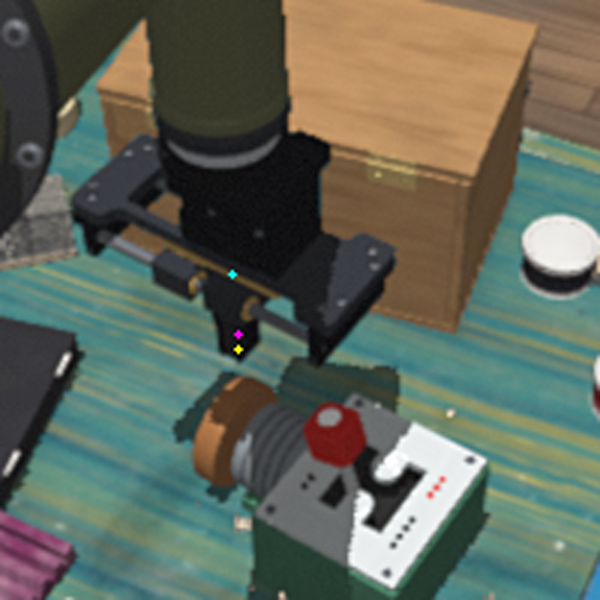

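The scene picture shows the shut fingertips at (238,350), clear of the knob at (335,435), and the body well above. I'll descend beside the knob.

Emit:
step_arm --commands '[{"travel": [-0.007, -0.014, 0.02], "turn": [0, 0, 0]}, {"travel": [-0.007, -0.014, 0.045], "turn": [0, 0, 0]}, {"travel": [-0.007, -0.014, 0.072], "turn": [0, 0, 0]}, {"travel": [-0.007, -0.014, 0.072], "turn": [0, 0, 0]}, {"travel": [-0.007, -0.014, 0.072], "turn": [0, 0, 0]}]'

```text
time: 2.45
position: [0.5284, 0.1382, 0.1209]
tool_rot: [-0.207, -3.134, -0.0]
ft_force: [0.4, -0.2, 0.4]
grip_width: 0.004
grip_force: 0.0
```

Emit:
step_arm --commands '[{"travel": [0, -0.005, 0], "turn": [0, 0, 0]}, {"travel": [0, -0.01, 0], "turn": [0, 0, 0]}, {"travel": [0, -0.015, 0], "turn": [0, 0, 0]}, {"travel": [0, -0.02, 0], "turn": [0, 0, 0]}, {"travel": [0, -0.025, 0], "turn": [0, 0, 0]}]'

```text
time: 2.95
position: [0.5257, 0.1121, 0.121]
tool_rot: [0.21, 3.134, 0.001]
ft_force: [0.0, 3.7, 2.5]
grip_width: 0.005
grip_force: 1.8
```

Emit:
step_arm --commands '[{"travel": [0, -0.003, 0], "turn": [0, 0, 0]}, {"travel": [0, -0.006, 0], "turn": [0, 0, 0]}, {"travel": [0, -0.009, 0], "turn": [0, 0, 0]}, {"travel": [0, -0.012, 0], "turn": [0, 0, 0]}, {"travel": [0, -0.015, 0], "turn": [0, 0, 0]}]'

```text
time: 3.45
position: [0.5235, 0.0974, 0.1206]
tool_rot: [0.209, 3.134, 0.0]
ft_force: [-0.6, 1.4, 2.0]
grip_width: 0.006
grip_force: 1.3
```

```bash
python3 dot.py 0,0.005,0.12
```

```text
dot hidden
t 3.55 tcp machine [-0.0027  0.0428  0.1205] ft [0.7 2.1 0.8]
0,0.005,0.12 tool shift [-0.0029 -0.0378  0.0005]
turn [-0.02 -0.01 -0.24]
```

Emit:
step_arm --commands '[{"travel": [-0.001, -0.005, 0], "turn": [0, 0, 0]}, {"travel": [-0.001, -0.01, 0], "turn": [0, 0, 0]}, {"travel": [-0.002, -0.015, 0], "turn": [0, 0, 0]}, {"travel": [-0.002, -0.02, 0], "turn": [0, 0, 0]}, {"travel": [-0.002, -0.024, 0], "turn": [0, 0, 0]}]'

```text
time: 4.05
position: [0.522, 0.0726, 0.1204]
tool_rot: [-0.211, -3.134, 0.001]
ft_force: [0.6, 2.0, 1.0]
grip_width: 0.002
grip_force: 0.9
```

Emit:
step_arm --commands '[{"travel": [0, -0.002, 0], "turn": [0, 0, 0]}, {"travel": [0, -0.005, 0], "turn": [0, 0, 0]}, {"travel": [0, -0.007, 0], "turn": [0, 0, 0]}, {"travel": [0, -0.009, 0], "turn": [0, 0, 0]}, {"travel": [0, -0.011, 0], "turn": [0, 0, 0]}]'

```text
time: 4.55
position: [0.5207, 0.0627, 0.1205]
tool_rot: [-0.209, -3.135, -0.0]
ft_force: [0.1, 1.9, 0.3]
grip_width: 0.005
grip_force: 0.8
```

```bash
python3 dot.py 0,0.005,0.12 pics/b1.png
```

```text
scene [272.1 211.8] [ 3.5   2.   14.75]
dot hidden
t 4.65 tcp machine [-0.0009  0.0083  0.1205] ft [-0.5  1.6  1. ]
0,0.005,0.12 tool shift [-0.0009 -0.0033  0.0005]
turn [-0.   -0.01 -0.22]
```

View pics/b1.png

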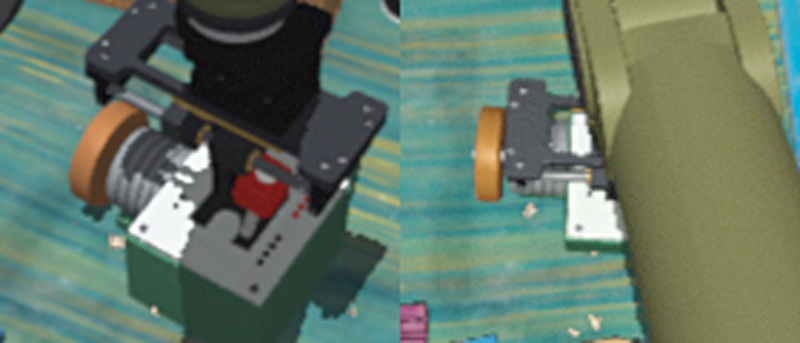

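The scene half shows the knob at about (262,185), pushed across and nearly over the right leg. The force is still 2 N, so I'll push on until it rises.

Emit:
step_arm --commands '[{"travel": [0, -0.001, 0], "turn": [0, 0, 0]}, {"travel": [0, -0.002, 0], "turn": [0, 0, 0]}, {"travel": [0, -0.003, 0], "turn": [0, 0, 0]}, {"travel": [0, -0.004, 0], "turn": [0, 0, 0]}]'

```text
time: 5.05
position: [0.5201, 0.0586, 0.1204]
tool_rot: [-0.209, -3.134, 0.0]
ft_force: [0.1, 1.5, -0.1]
grip_width: 0.006
grip_force: 0.8
```

Emit:
step_arm --commands '[{"travel": [0, -0.001, 0], "turn": [0, 0, 0]}, {"travel": [0, -0.002, 0], "turn": [0, 0, 0]}, {"travel": [0, -0.002, 0], "turn": [0, 0, 0]}]'

```text
time: 5.35
position: [0.5198, 0.0564, 0.1204]
tool_rot: [-0.21, -3.134, 0.0]
ft_force: [0.1, 1.1, 0.1]
grip_width: 0.007
grip_force: 0.7
```

Emit:
step_arm --commands '[{"travel": [0, -0.001, 0], "turn": [0, 0, 0]}, {"travel": [0, -0.002, 0], "turn": [0, 0, 0]}, {"travel": [0, -0.002, 0], "turn": [0, 0, 0]}]'

```text
time: 5.65
position: [0.5197, 0.0545, 0.1205]
tool_rot: [-0.21, -3.135, 0.0]
ft_force: [0.4, 1.0, -0.8]
grip_width: 0.007
grip_force: 0.7
```

Emit:
step_arm --commands '[{"travel": [0, -0.001, 0], "turn": [0, 0, 0]}, {"travel": [0, -0.002, 0], "turn": [0, 0, 0]}, {"travel": [0, -0.002, 0], "turn": [0, 0, 0]}]'

```text
time: 5.95
position: [0.5195, 0.0531, 0.1205]
tool_rot: [0.209, 3.134, 0.001]
ft_force: [0.3, 2.0, -1.8]
grip_width: 0.004
grip_force: 1.4
```

Emit:
step_arm --commands '[{"travel": [0, -0.001, 0], "turn": [0, 0, 0]}, {"travel": [0, -0.002, 0], "turn": [0, 0, 0]}, {"travel": [0, -0.002, 0], "turn": [0, 0, 0]}]'

```text
time: 6.25
position: [0.5192, 0.052, 0.1204]
tool_rot: [0.208, 3.134, 0.003]
ft_force: [1.3, 4.1, -3.6]
grip_width: 0.004
grip_force: 2.7
```

Emit:
step_arm --commands '[{"travel": [0, -0.001, 0], "turn": [0, 0, 0]}, {"travel": [0, -0.002, 0], "turn": [0, 0, 0]}, {"travel": [0, -0.002, 0], "turn": [0, 0, 0]}]'

```text
time: 6.55
position: [0.5191, 0.0511, 0.1204]
tool_rot: [0.207, 3.134, 0.005]
ft_force: [1.3, 8.0, -3.9]
grip_width: 0.007
grip_force: 3.8
```

The force has risen to 8 N, so the lever is at the right-hand stop. I'll back off, lift, and go round to the near side.

Emit:
step_arm --commands '[{"travel": [0, 0.008, 0], "turn": [0, 0, 0]}, {"travel": [0, 0.018, 0], "turn": [0, 0, 0]}, {"travel": [0, 0.018, -0.015], "turn": [0, 0, 0]}, {"travel": [0, 0.018, -0.04], "turn": [0, 0, 0]}, {"travel": [0, 0.018, -0.06], "turn": [0, 0, 0]}]'

```text
time: 7.05
position: [0.5217, 0.066, 0.1818]
tool_rot: [0.21, 3.134, -0.002]
ft_force: [-0.0, 0.6, -0.1]
grip_width: 0.005
grip_force: 0.0
```

Emit:
step_arm --commands '[{"travel": [0.02, -0.005, 0], "turn": [0, 0, 0]}, {"travel": [0.045, -0.015, 0], "turn": [0, 0, 0]}, {"travel": [0.055, -0.025, 0], "turn": [0, 0, 0]}, {"travel": [0.055, -0.038, 0], "turn": [0, 0, 0]}, {"travel": [0.055, -0.038, 0], "turn": [0, 0, 0]}]'

```text
time: 7.55
position: [0.4624, 0.0338, 0.181]
tool_rot: [0.215, 3.133, -0.001]
ft_force: [0.3, -0.2, -0.0]
grip_width: 0.006
grip_force: 0.0
```

```bash
python3 dot.py -0.045,-0.028,0.119 pics/c1.png
```

```text
dot hidden
t 7.65 tcp machine [-0.055  -0.0256  0.1808] ft [0.7 0.7 0.6]
-0.045,-0.028,0.119 tool shift [-0.0099 -0.0023  0.0618]
turn [ 0.01  0.06 -0.29]
```

View pics/c1.png

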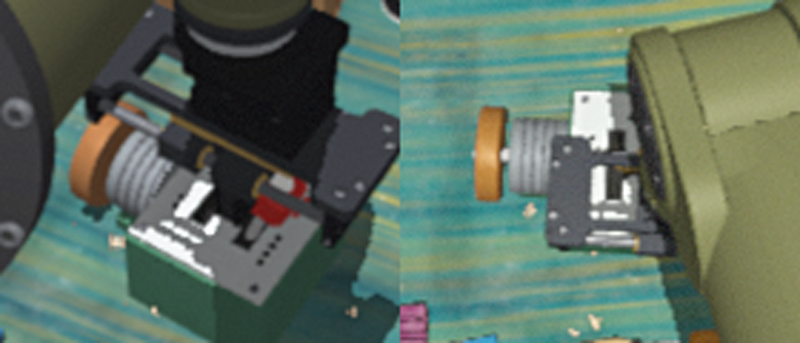

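The scene half shows the knob at about (275,200), leaning over the right leg, with the fingers on its near side. I'll descend and push forward.

Emit:
step_arm --commands '[{"travel": [-0.003, -0.002, 0.02], "turn": [0, 0, 0]}, {"travel": [-0.003, -0.002, 0.045], "turn": [0, 0, 0]}, {"travel": [-0.003, -0.002, 0.062], "turn": [0, 0, 0]}, {"travel": [-0.003, -0.002, 0.062], "turn": [0, 0, 0]}]'

```text
time: 8.05
position: [0.4632, 0.0338, 0.1162]
tool_rot: [-0.209, -3.13, 0.004]
ft_force: [-0.6, -0.2, 0.5]
grip_width: 0.004
grip_force: 0.0
```

Emit:
step_arm --commands '[{"travel": [-0.005, 0, 0], "turn": [0, 0, 0]}, {"travel": [-0.01, 0, 0], "turn": [0, 0, 0]}, {"travel": [-0.015, 0, 0], "turn": [0, 0, 0]}, {"travel": [-0.02, 0, 0], "turn": [0, 0, 0]}, {"travel": [-0.024, 0, 0], "turn": [0, 0, 0]}]'

```text
time: 8.55
position: [0.4888, 0.0307, 0.119]
tool_rot: [0.21, 3.135, 0.0]
ft_force: [-1.4, -0.9, 0.8]
grip_width: 0.005
grip_force: 0.9
```

Emit:
step_arm --commands '[{"travel": [-0.003, 0, 0], "turn": [0, 0, 0]}, {"travel": [-0.006, 0, 0], "turn": [0, 0, 0]}, {"travel": [-0.009, 0, 0], "turn": [0, 0, 0]}, {"travel": [-0.012, 0, 0], "turn": [0, 0, 0]}, {"travel": [-0.015, 0, 0], "turn": [0, 0, 0]}]'

```text
time: 9.05
position: [0.5033, 0.0286, 0.1186]
tool_rot: [-0.21, -3.135, -0.0]
ft_force: [-1.8, 0.1, 1.3]
grip_width: 0.002
grip_force: 0.9
```

```bash
python3 dot.py 0.005,-0.028,0.119 pics/d1.png
```

```text
dot hidden
t 9.15 tcp machine [-0.0135 -0.0274  0.1185] ft [-1.2 -0.2  0.2]
0.005,-0.028,0.119 tool shift [-0.0185 -0.0005 -0.0004]
turn [-0.01  0.03 -0.21]
```

Contact force is about 1.5 N and the lever is moving. I'll keep going.

Emit:
step_arm --commands '[{"travel": [-0.003, 0, 0], "turn": [0, 0, 0]}, {"travel": [-0.006, 0, 0], "turn": [0, 0, 0]}, {"travel": [-0.009, 0, 0], "turn": [0, 0, 0]}, {"travel": [-0.012, 0, 0], "turn": [0, 0, 0]}, {"travel": [-0.014, 0, 0], "turn": [0, 0, 0]}]'

```text
time: 9.65
position: [0.517, 0.0269, 0.1182]
tool_rot: [-0.209, -3.134, 0.0]
ft_force: [-0.7, 0.7, -1.3]
grip_width: 0.004
grip_force: 0.9
```

Emit:
step_arm --commands '[{"travel": [-0.001, 0, 0], "turn": [0, 0, 0]}, {"travel": [-0.002, 0, 0], "turn": [0, 0, 0]}, {"travel": [-0.003, 0, 0], "turn": [0, 0, 0]}, {"travel": [-0.004, 0, 0], "turn": [0, 0, 0]}]'

```text
time: 10.05
position: [0.5209, 0.0263, 0.1185]
tool_rot: [-0.21, -3.134, -0.0]
ft_force: [-1.9, 1.6, -0.3]
grip_width: 0.005
grip_force: 0.9
```

Emit:
step_arm --commands '[{"travel": [-0.001, 0, 0], "turn": [0, 0, 0]}, {"travel": [-0.002, 0, 0], "turn": [0, 0, 0]}, {"travel": [-0.003, 0, 0], "turn": [0, 0, 0]}, {"travel": [-0.003, 0, 0], "turn": [0, 0, 0]}]'

```text
time: 10.45
position: [0.5229, 0.026, 0.1182]
tool_rot: [-0.209, -3.132, -0.0]
ft_force: [-6.0, 0.3, -0.6]
grip_width: 0.004
grip_force: 2.6
```

Emit:
step_arm --commands '[{"travel": [-0.001, 0, 0], "turn": [0, 0, 0]}, {"travel": [-0.003, 0, 0], "turn": [0, 0, 0]}, {"travel": [-0.003, 0, 0], "turn": [0, 0, 0]}, {"travel": [-0.003, 0, 0], "turn": [0, 0, 0]}]'

```text
time: 10.85
position: [0.5245, 0.0258, 0.1178]
tool_rot: [-0.209, -3.129, -0.0]
ft_force: [-8.7, 1.4, 1.0]
grip_width: 0.002
grip_force: 4.2
```

Emit:
step_arm --commands '[{"travel": [0.01, 0, 0], "turn": [0, 0, 0]}, {"travel": [0.03, 0, 0], "turn": [0, 0, 0]}, {"travel": [0.03, 0, -0.03], "turn": [0, 0, 0]}, {"travel": [0.03, 0, -0.06], "turn": [0, 0, 0]}, {"travel": [0.03, 0, -0.08], "turn": [0, 0, 0]}]'

```text
time: 11.35
position: [0.4992, 0.0293, 0.2016]
tool_rot: [0.21, 3.128, 0.002]
ft_force: [-0.5, 0.3, -0.1]
grip_width: 0.002
grip_force: 0.0
```

Emit:
step_arm --commands '[{"travel": [0, 0.04, -0.02], "turn": [0, 0, 0]}, {"travel": [0, 0.08, -0.03], "turn": [0, 0, 0]}, {"travel": [0, 0.12, -0.03], "turn": [0, 0, 0]}, {"travel": [0, 0.16, -0.03], "turn": [0, 0, 0]}, {"travel": [0, 0.2, -0.03], "turn": [0, 0, 0]}]'

```text
time: 11.85
position: [0.5253, 0.2295, 0.2299]
tool_rot: [0.21, 3.13, 0.004]
ft_force: [0.6, -0.1, 1.0]
grip_width: 0.009
grip_force: 0.0
```

Emit:
step_arm --commands '[{"travel": [0.02, 0.04, 0], "turn": [0, 0, 0]}, {"travel": [0.04, 0.08, 0], "turn": [0, 0, 0]}, {"travel": [0.06, 0.12, 0], "turn": [0, 0, 0]}, {"travel": [0.06, 0.12, 0], "turn": [0, 0, 0]}, {"travel": [0.06, 0.12, 0], "turn": [0, 0, 0]}]'

```text
time: 12.35
position: [0.4806, 0.3561, 0.2291]
tool_rot: [0.205, 3.132, 0.002]
ft_force: [0.4, -1.2, 0.1]
grip_width: 0.003
grip_force: 0.0
```

```bash
python3 dot.py pics/e1.png
```

```text
scene [288.8 200.3] [  8.25   7.5  169.5 ]
top [298.2 187.2] [  7.5    6.75 161.75]
dot [0.5562 0.0166 0.1386] machine [ 0.0402 -0.0324  0.1186] len 0.1294 across 0.267 fwd 0.316
t 12.45 tcp machine [-0.0772  0.2917  0.2292] ft [-0.7  0.3 -0.2]
turn [ 0.03  0.14 -0.32]
```

View pics/e1.png

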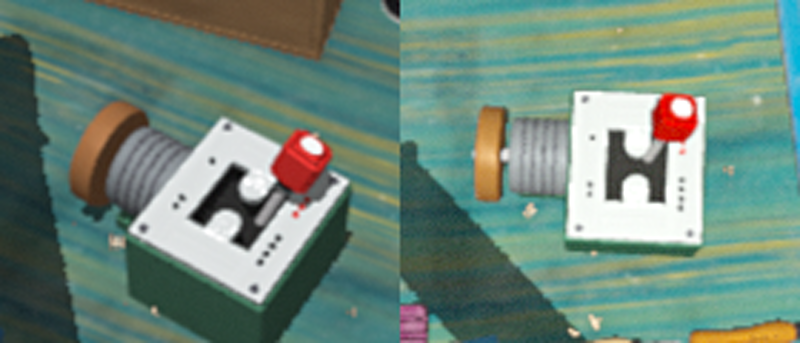

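The top half shows the knob at (678,115), forward right over the third slot. The measured lean is 0.316 forward and 0.267 across, so the lever is at the slot end, and the robot is clear.

```bash
python3 -c "
from bench import ctrl
print(ctrl.close_job())"
```

```text
the job is handed in; nothing more can be done
None
```

The gear lever is fully home in the third slot (measured lean 0.316 rad forward, 0.267 rad right). It was only pushed with closed fingertips, nothing around it was touched, and the job was handed in at about 12.5 s.

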